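# Load the last roller into a gear's freewheel with cross-lock tweezers

### The job

One roller is still missing from the freewheel in the gear on the assembly base. Take the self-closing tweezers from their stand, squeeze them open over the bright roller in the blue tray and let them spring shut to grip it, start it in the empty pocket on the spring plunger and let it go, then press it fully home with the closed tips until it is flush with the gear face, and seat it with a steady push of about 18 N (at least 15, never over 25). Never touch the roller with the fingers, do not topple it, leave everything else alone, and put the tweezers back upright in their stand.

Things in the scene. Friction and masses are not known exactly. Their poses are not given: they have to be found in the camera images.
- grips (a point): Self-closing (cross-lock) tweezers, 127 mm long, 70 g, upright in their stand, tips down. Point midway between the two red grip pads, 84 mm above the tips. z: up along them; y: line of the squeeze, along which the jaws part. Pads 13 mm wide (x), 18 mm high, 34 mm over their faces when shut; 21 mm below, finger stops (44 mm across) catch the fingertips when a push slides the tweezers up in the grip. Tail end 43 mm above.
- tw_left (a joint): Angle of one arm of the tweezers (the other is its mirror): 0 shut, about 0.029 on the roller, 0.08 fully open. Squeezing the pads opens the jaws: they stay shut up to 12 N on each pad, are fully open at 30 N (pads 28 mm apart), and on the roller (pads 32 mm apart) let go at 17 N. Held with 6 to 9 N they stay shut and keep a part gripped.
- tips (a point): Lowest point between the tweezers' jaws, 84 mm below grips. V-shaped jaws, 12 mm high; outside 13 (x) by 13 mm (y) shut, 13 by 32 mm fully open, with 19 mm between them. Shut, they form a flat foot that covers a roller's end. On the roller they press with about 3 N each, so more than about 4 N under its foot slides it up between the jaws.
- roller_mid (a point): Bright steel roller, 12 mm diameter, 22 mm long, 20 g, upright in a hole of the tray; centre of the roller. Its foot is 11 mm lower, and 14 mm of it stand clear of the tray.
- roller_top (a point): Centre of the roller's upper end, 11 mm above its centre; z is the roller's axis.
- tray: Blue tray 46 (x) x 134 (y) x 18 mm, fixed, origin under its centre; three holes 8 mm deep in a row along its y, 42 mm apart, 13.8 mm wide, holding the roller, the dowel and the bush in any order.
- pocket (a point): Middle of the mouth of the empty roller pocket, level with the gear face. x points away from the gear's axis (34 mm off), y along the rim towards the spring plunger, z up. Mouth 13.2 by 13.2 mm, with 2 mm lead-ins at 45 degrees; 22 mm deep. A roller fully home is flush with the face, its axis about 0.6 mm to -y of this point.
- plunger (a joint): Travel of the brass spring plunger in the +y side of the empty pocket, 0 at rest (reaching into the roller's room) to 0.0055 m; about 0.0025 with a roller in place. It lies from 10 mm below the face downwards, its head sloped. A roller pushed down with 5 to 9 N moves it aside; let go before that, the roller stays standing proud.
- gear: Steel gear of 112 mm with a six-roller freewheel in it, on a round aluminium base of 136 mm; fixed; origin on the bench on the gear's axis. Base 25 mm high, gear face 47 mm above the bench; in the middle a stud with nut, 24 mm wide, reaches 14 mm above the face. Five pockets are already loaded.
- stand: Stand of the tweezers: steel foot 74 x 66 mm with a wooden block 42 x 42 mm, 60 mm high, fixed; origin under its centre.
- well (a point): Centre of the floor of the stand's square well, 10 mm above the bench; the well is 15.6 mm wide, 50 mm deep, its mouth widened to 23.6 mm by lead-ins. x,y axes along its walls. The tweezers' tips stand on this floor.
- dowel_mid (a point): Dark dowel 12 mm in diameter and 40 mm long in the tray (centre); leave alone.
- bush_mid (a point): Brass bush 12 mm in diameter and 16 mm long in the tray (centre); leave alone.
- pinion: Small dark pinion, 64 mm wide and 36 mm high, on the bench; leave alone.
- oiler: Yellow oil bottle, 44 mm wide, 120 mm high; leave alone.
- caliper: Caliper lying on the bench, 150 mm long; leave alone.
- driver: Screwdriver lying on the bench; leave alone.
- spanner: Spanner lying on the bench; leave alone.
Things that resemble listed ones, but are neither listed nor needed, are in the scene too. What is shaped like the part that bears grips but turquoise or yellow is not meant. There is more than one size of the stand; the job needs the smaller.

How it is judged:
By the outcome, as a careful person would: the job done as asked, in the order asked, and still so for the second after the job is handed in, with the robot touching nothing.
It also fails if it takes over 70 s, if anything falls off the work surface, if the arm or the gripper's body presses on something with over 40 N, if the wrist force passes 120 N, or if a joint passes its speed limit or range.

### The arm

A 7-joint arm with a two-finger parallel gripper is mounted at the origin on the work surface. World frame = base frame: x ahead of the robot, y to its left, z up, the work surface at z = 0. Lengths are in m, angles in rad, forces in N, time in s.
With the tool pointing down it reaches from about 0.4 to 0.85 m from the base axis. Payload 4.5 kg.
Tool frame: the origin (TCP) lies on the centre line of the jaws, within the pads' length; the fingertips stand 14 mm ahead of it and the grasp point (between the pads) lies 5 mm behind it; z points along the fingers, y is the line along which they close (so a half turn about z gives the same grasp; the last joint's range is limited). The gripper opens to 85 mm and grips with 20 to 120 N. Pads are 22 mm wide; open, the fingers measure 114 mm over their backs; the gripper's body (76 mm by 85 mm) begins 54 mm behind the grasp point. The pads swing forward as they close: fully open they stand 13 mm farther back than shut.
Start: joints at [-1.184, 0.689, -0.195, 1.565, 0.157, 0.902, -0.215], TCP at [0.216, 0.587, 0.245] pointing down, gripper open.
Joint ranges: [-3.01, 3.01], [-0.46, 2.08], [-1.47, 1.51], [0.13, 2.56], [-1, 4.14], [0.04, 2.09], [-2.66, 2.66]. Speed limits (rad/s): [2.57, 2.57, 3.14, 3.14, 3.14, 3.14, 3.14].

### API

Orientations are given as [roll, pitch, yaw] about the fixed x, y, z axes, in that order (R = Rz(yaw) Ry(pitch) Rx(roll)).
In Python, from station import * gives the robot as it stands. Calls block until the motion is done:
- move_to(position, orientation): joint-space move of the TCP to a pose.
- servo_line(position, rotation=None, vel=0.15): straight line of the TCP; rotation=None keeps the orientation; vel is the mean speed in m/s.
- movej(angles): joint-space move.
- grip(opening, grasp_force=None): finger opening in m; grasp_force is the grip in N (None keeps the last); returns when the fingers have stopped.
- dwell(seconds).
- ik(position, orientation): joint angles nearest the present ones, or None.
- get_obs(): the state.
- camera(name): name is "scene" or "side" or "wrist"; returns the picture (420x560x3 uint8, blue, green, red); there is no depth.
- camera_info(name): a dict with "K" (3x3 intrinsics, pixels), "world_from_camera" (4x4, takes a point from camera to world coordinates); the wrist camera has in their place "T_tool_cam" (4x4, takes a point from camera to tool coordinates, whose origin is the TCP and whose axes are the flange's). Camera axes: x right, y down, z forward; pixel columns grow to the right and rows downward; lengths in m; the calibration is good to about 2 mm. A picture is of the moment at which its call begins: read the wrist's pose just before it. camera_info takes no time and is no camera call.
A pose or a line that the arm cannot do raises IKError and nothing moves.
- finish_job(): hands the job in; it is judged then, once.
The state is a dict: "t": time; "joints": joint angles; "joint_velocities": joint speeds; "effort": joint torques, N m; "position": TCP position; "tool_rot": TCP orientation; "contact_force": force on the tool from outside, world axes, zero at the start; "torque": the same for the moment, N m; "opening": finger opening in m; "grip_force": force on a finger pad.
Only numpy, scipy, OpenCV 4.12 (cv2) and the standard library are available. Lean on these libraries where they do the work, as an engineer would, in place of code of your own. Each camera call takes 0.05 s, during which the arm holds its last target. There are 200 camera calls.

## Working session

There is one attempt and no reset: what is moved stays moved. The work goes in short steps, each a Python script; the robot and the scene stay as the last script left them, time stands still between calls to the robot, and variables do not carry over. Pictures are saved under pics/ and viewed, at most 10 in all, crops included, and the job is handed in when it is done.

```bash
mkdir -p pics; ls; python3 - <<'E'
from station import *
import cv2,numpy as np
a=camera("scene");b=camera("side")
cv2.imwrite("pics/scene.png",a);cv2.imwrite("pics/side.png",b);cv2.imwrite("pics/w0.png",camera("wrist"))
for n in("scene","side","wrist"):
  for k,v in camera_info(n).items(): print(n,k,np.round(v,4).tolist() if not isinstance(v,str) else v)
o=get_obs();print(o)
E
```

```text
pics
scene K [[532.5932, 0.0, 274.6879], [0.0, 532.5932, 201.1959], [0.0, 0.0, 1.0]]
scene world_from_camera [[0.6729, 0.631, -0.3861, 1.1808], [0.7397, -0.5779, 0.3448, -0.5493], [-0.0055, -0.5176, -0.8556, 1.4249], [0.0, 0.0, 0.0, 1.0]]
side K [[496.483, 0.0, 280.8524], [0.0, 496.483, 205.1562], [0.0, 0.0, 1.0]]
side world_from_camera [[0.767, -0.3075, 0.5632, -0.1655], [-0.6416, -0.3501, 0.6825, -0.8668], [-0.0127, -0.8848, -0.4658, 0.7057], [0.0, 0.0, 0.0, 1.0]]
wrist K [[317.914, 0.0, 278.3752], [0.0, 317.914, 209.7107], [0.0, 0.0, 1.0]]
wrist T_tool_cam [[-0.0004, -0.957, -0.2902, 0.0727], [1.0, -0.0006, 0.0006, -0.0002], [-0.0008, -0.2902, 0.957, -0.1285], [0.0, 0.0, 0.0, 1.0]]
{'t': 0.15, 'joints': array([-1.18418604,  0.68980483, -0.19452961,  1.56607815,  0.15726969,
        0.90253789, -0.21507609]), 'joint_velocities': array([ 0.00036678, -0.0029245 ,  0.00023275, -0.00332139, -0.00010025,
       -0.00124706, -0.00118934]), 'effort': array([-1.89805076e-03, -5.39933181e+01, -1.26841597e+00, -1.58718234e+01,
        9.26976762e-03,  6.51936702e-03, -1.66597556e-05]), 'position': array([0.21582241, 0.5860462 , 0.24466709]), 'tool_rot': array([-3.14015330e+00,  8.43335649e-05,  2.78885129e+00]), 'contact_force': array([ 0.2794483 , -0.18509325, -0.56465161]), 'torque': array([-0.05049708,  0.06840218,  0.05309398]), 'grip_force': 0.0, 'opening': 0.08580716468458799}
```

View pics/scene.png

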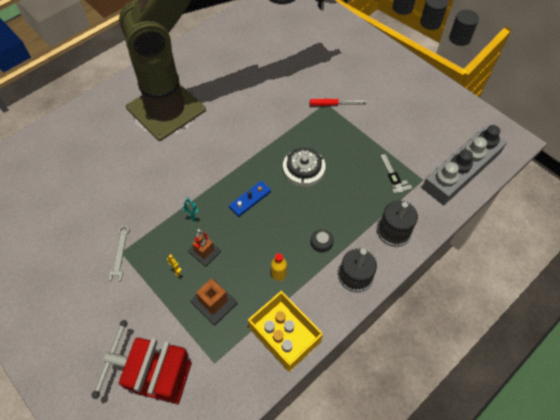

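View pics/side.png

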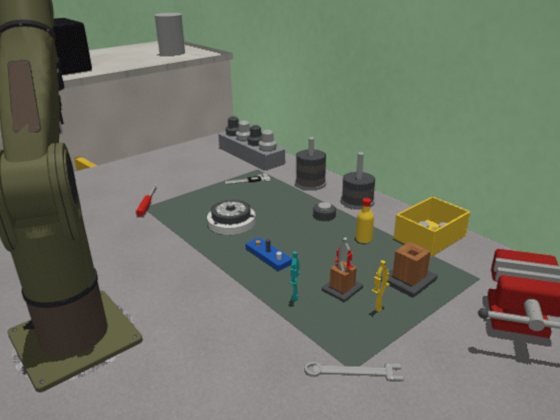

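The red tweezers stand upright in the small stand at scene (203,245) and side (343,262). Things that could be mistaken for what I want:

- **Tweezers:** turquoise at scene (190,208), yellow at (175,265).
- **Stand:** the larger one at (212,297).
- **Roller:** the blue tray at (250,198) holds a bright part at side (279,257), a dark dowel at (268,245) and a brass bush at (258,243).
- **Parts elsewhere:** yellow tray parts at (280,330).
- **Gear:** at (304,162), with the pinion at (321,240).

My choice is the red tweezers, the small stand and the bright part at the near-side end of the tray. Next I'll get rough positions and take close wrist views.

```bash
cat > h.py <<'E'
from station import *
import cv2,numpy as np
from scipy.spatial.transform import Rotation as R
def pose(name,o=None):
    i=camera_info(name)
    if name!="wrist": return i["K"],i["world_from_camera"]
    T=np.eye(4);T[:3,:3]=R.from_euler("xyz",o["tool_rot"]).as_matrix();T[:3,3]=o["position"]
    return i["K"],T@i["T_tool_cam"]
def ray(P,px):
    K,T=P;d=T[:3,:3]@np.linalg.inv(K)@[px[0],px[1],1.];return T[:3,3],d/np.linalg.norm(d)
def onz(P,px,z):
    c,d=ray(P,px);return c+d*(z-c[2])/d[2]
def tri(rays):
    A=0;b=0
    for c,d in rays:
        M=np.eye(3)-np.outer(d,d);A=A+M;b=b+M@c
    return np.linalg.solve(A,b)
def proj(P,p):
    K,T=P;q=K@(T[:3,:3].T@(np.array(p)-T[:3,3]));return q[:2]/q[2]
E
python3 - <<'E'
from h import *
S=pose("scene");D=pose("side")
for n,a,b in [("tweez",(202,240),(343,262)),("roller",(240,203),(279,257)),("bush",(262,189),(258,243)),("gear",(304,158),(232,208)),("turq",(190,208),(295,275)),("yel",(175,265),(382,287)),("bigstand",(211,290),(412,255)),("oiler",(279,265),(366,220)),("pinion",(321,238),(325,211))]:
    print(n,np.round(tri([ray(S,a),ray(D,b)]),3))
E
```

```text
tweez [ 0.527 -0.244  0.075]
roller [ 0.482 -0.069  0.022]
bush [0.486 0.018 0.018]
gear [0.51  0.174 0.054]
turq [ 0.418 -0.204  0.07 ]
yel [ 0.534 -0.348  0.064]
bigstand [ 0.664 -0.323  0.076]
oiler [ 0.728 -0.132  0.061]
pinion [0.736 0.029 0.021]
```

```bash
python3 - <<'E'
from h import *
import pickle
o0=get_obs();yaw=0.0
rec={}
# choose yaw so the camera sits on the robot side (tool x = -x) 
for n,p in [("gear",(0.51,0.174,0.20)),("tray",(0.485,-0.025,0.18)),("stand",(0.527,-0.244,0.25))]:
    move_to(p,[np.pi,0,np.pi if n=="gear" else np.pi]); dwell(.3)
    o=get_obs();im=camera("wrist");rec[n]=(o,im);cv2.imwrite(f"pics/w_{n}.png",im)
    print(n,o["t"],np.round(o["position"],4),np.round(o["tool_rot"],3),np.round(o["joints"],2))
pickle.dump(rec,open("rec.pkl","wb"))
s=[cv2.resize(rec[k][1],(400,300)) for k in rec]
cv2.imwrite("pics/m1.png",np.vstack([np.hstack(s[:2]),np.hstack([s[2],s[2]*0])]))
E
```

```text
gear 2.2917 [0.5099 0.1746 0.2   ] [ 3.141  0.    -3.141] [-0.2   0.65 -0.35  1.87  0.34  0.68  0.82]
tray 3.4667 [ 0.4854 -0.0236  0.1801] [ 3.141e+00  1.000e-03 -3.139e+00] [ 0.18  0.63 -0.36  2.04  0.41  0.54  1.1 ]
stand 4.7417 [ 0.5272 -0.2426  0.2498] [ 3.141 -0.    -3.139] [ 0.64  0.66 -0.5   1.69  0.38  0.89  1.56]
```

View pics/m1.png

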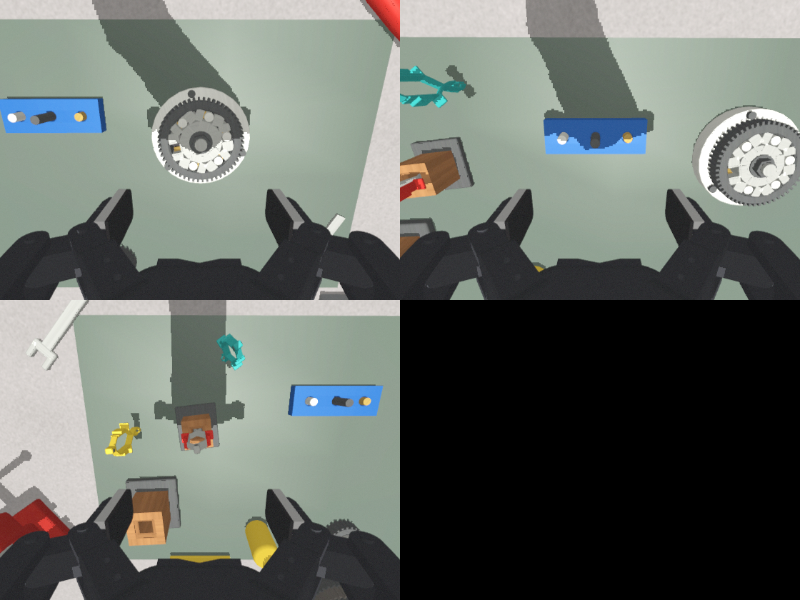

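The bright roller is the left, robot-right part of the tray: (562,137) in the tray view, (312,401) in the stand view. The red tweezers in the small stand are at (197,437), with their pads left and right, so the squeeze runs roughly along world y. The gear is at (201,144). Close crops next.

```bash
python3 - <<'E'
import pickle,cv2,numpy as np
r=pickle.load(open("rec.pkl","rb"))
def c(n,x,y,w,h,W,H): return cv2.resize(r[n][1][y:y+h,x:x+w],(W,H),interpolation=cv2.INTER_CUBIC)
a=c("gear",205,115,150,150,400,400); b=c("stand",235,140,80,80,400,400); t=c("tray",200,160,160,40,800,200)
cv2.imwrite("pics/m2.png",np.vstack([np.hstack([a,b]),t]))
E
```

```text
(no output)
```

View pics/m2.png

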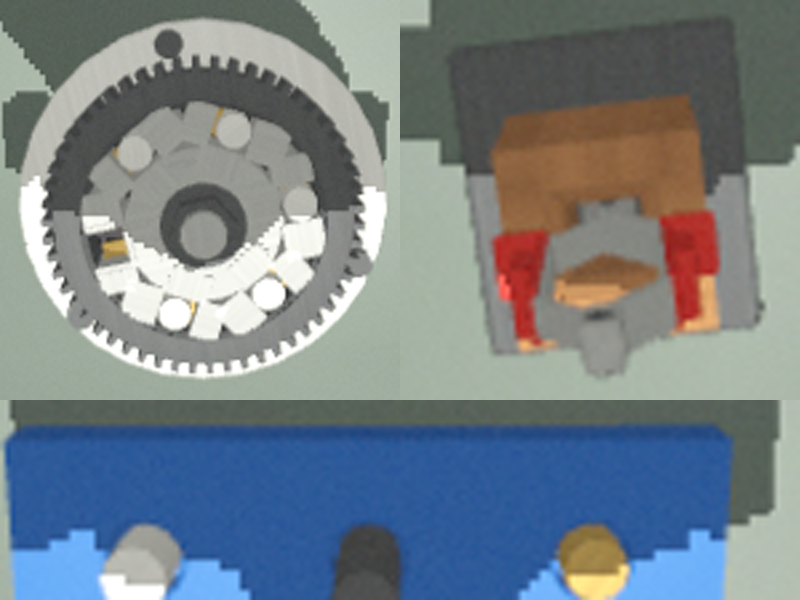

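The crop confirms the choices: red-pad tweezers in the small block, turned about 6°. The bright roller is at crop (140,560) in the tray. The empty pocket is at gear-crop (105,245), with the other five loaded. Now nearer views for measuring.

```bash
python3 - <<'E'
from h import *
import pickle
rec=pickle.load(open("rec.pkl","rb"))
G=pose("wrist",rec["gear"][0]);S=pose("wrist",rec["stand"][0]);T=pose("wrist",rec["tray"][0])
g=lambda c:onz(G,(205+c[0]*.375,115+c[1]*.375),.047)
pts=np.array([g(c)[:2] for c in [(233,130),(133,153),(175,313),(268,293),(300,203)]])
cen=np.linalg.lstsq(np.c_[2*pts,np.ones(5)],(pts**2).sum(1),rcond=None)[0]
print("gear c",cen[:2],"r",np.linalg.norm(pts-cen[:2],axis=1),"ang",np.degrees(np.arctan2(*(pts-cen[:2]).T[::-1])),"pocket",g((104,248)))
s=lambda c,z:onz(S,(235+(c[0]-400)*.2,140+c[1]*.2),z)
print("pads",s((521,285),.1),s((692,270),.1),"foot",s((455,50),.01),s((735,20),.01),"blk",s((510,115),.06),s((690,97),.06))
rt=onz(T,(200+145*.2,160+(555-400)*.2),.032);print("roller",rt)
po=g((104,248))
for n,p in [("stand2",(0.527+.03,-0.244,0.215)),("tray2",(rt[0]+.02,rt[1]+.02,0.115)),("gear2",(po[0]+.02,po[1]+.02,.115))]:
    move_to(p,[np.pi,0,np.pi]); dwell(.3)
    o=get_obs();im=camera("wrist");rec[n]=(o,im)
    print(n,o["t"],np.round(o["position"],4))
    q={"stand2":(.527,-.244,.09),"tray2":rt,"gear2":po}[n]
    print(proj(pose("wrist",o),q))
pickle.dump(rec,open("rec.pkl","wb"))
E
```

```text
gear c [0.51232642 0.17660325] r [0.03395091 0.03404782 0.03396358 0.0340351  0.03401619] ang [ 162.88815064 -136.550262    -16.62369336   42.70259156  102.80019134] pocket [0.52082354 0.14244718 0.047     ]
pads [ 0.52673171 -0.26023546  0.1       ] [ 0.52388497 -0.22936566  0.1       ] foot [ 0.49457568 -0.27995912  0.01      ] [ 0.48769323 -0.21597271  0.01      ] blk [ 0.50197225 -0.26432445  0.06      ] [ 0.49830819 -0.22831759  0.06      ]
roller [ 0.47916937 -0.0680693   0.032     ]
stand2 5.3917 [ 0.5569 -0.2443  0.2159]
[279.39727413 168.89052028]
tray2 6.65 [ 0.4997 -0.0491  0.1153]
[251.34057122 192.99800548]
gear2 7.8667 [0.541  0.1608 0.115 ]
[250.45043836 199.35739834]
```

```bash
python3 - <<'E'
import pickle,cv2,numpy as np
r=pickle.load(open("rec.pkl","rb"))
def c(n,x,y,w,h,W,H): return cv2.resize(r[n][1][y:y+h,x:x+w],(W,H),interpolation=cv2.INTER_CUBIC)
a=c("gear2",200,140,160,120,400,300); b=c("stand2",230,120,100,75,400,300); t=c("tray2",210,160,160,60,800,300)
cv2.imwrite("pics/m3.png",np.vstack([np.hstack([a,b]),t]))
E
```

```text
(no output)
```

View pics/m3.png

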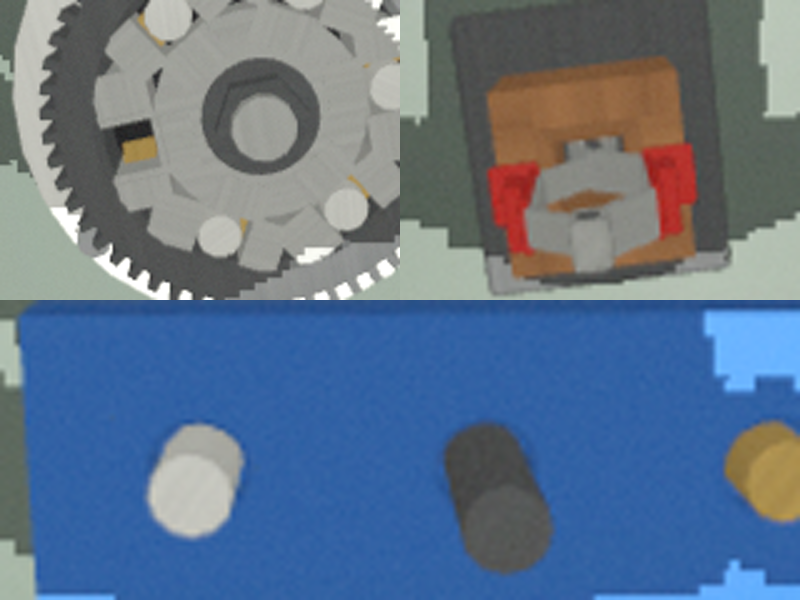

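The closer views give:

- **Roller top:** crop centre (192,495), bright steel, next to the dark dowel.
- **Pocket:** dark slot at (130,145), with brass on its +x side. That matches the gap in the roller circle.
- **Tweezers:** red pads at (512,210) and (671,190).

Next I'll compute positions and grasp.

```bash
python3 - <<'E'
from h import *
import pickle
from scipy.optimize import least_squares
rec=pickle.load(open("rec.pkl","rb"))
G=pose("wrist",rec["gear2"][0]);S=pose("wrist",rec["stand2"][0]);T=pose("wrist",rec["tray2"][0])
pts=np.array([onz(G,(200+x*.4,140+y*.4),.047)[:2] for x,y in [(168,17),(220,237),(346,208),(388,87)]])
f=lambda q:(np.exp(1j*(q[2]+np.pi/3*np.array([3,0,1,2])))*.034+q[0]+1j*q[1]-pts[:,0]-1j*pts[:,1])
s=least_squares(lambda q:np.r_[f(q).real,f(q).imag],[.512,.1766,np.radians(-17)])
c=s.x[0]+1j*s.x[1];rol=c+.034*np.exp(1j*(s.x[2]-np.pi/3))
print("gear",s.x[:2],np.degrees(s.x[2]),"res mm",s.fun.reshape(2,-1)*1e3,"home",rol,"pocket",rol+.0006*1j*np.exp(1j*(s.x[2]-np.pi/3)))
print("slot direct",onz(G,(200+130*.4,140+143*.4),.047))
rt=onz(T,(210+192*.2,160+195*.2),.032);print("roller",rt)
m=lambda x,y,z:onz(S,(230+(x-400)*.25,120+y*.25),z)
l,r_=m(512,210,.094),m(671,190,.094);d=r_-l
print("pads",l,r_,"mid",(l+r_)/2,"yaw",np.degrees(np.arctan2(-d[0],d[1])))
b=np.array([m(490,93,.06),m(672,62,.06),m(693,255,.06),m(513,277,.06)]);print("blk",b[:,:2].tolist(),b.mean(0))
E
```

```text
gear [0.51937422 0.16732338] 2.3455682512607234 res mm [[ -2.30448181   8.18644436  -1.95982018  -3.92214237]
 [ 12.34449013   2.09725923  -2.10999337 -12.33175602]] home (0.5375650479806099+0.13859893644529803j) pocket (0.5380719499327845+0.1389199511036573j)
slot direct [0.51940094 0.14347654 0.047     ]
roller [ 0.48341911 -0.0702105   0.032     ]
pads [ 0.52919552 -0.26101789  0.094     ] [ 0.52522773 -0.22948968  0.094     ] mid [ 0.52721162 -0.24525379  0.094     ] yaw 7.1728935021808855
blk [[0.5093927361302772, -0.26755713118973773], [0.5027766389843565, -0.22767522695959583], [0.545741194307402, -0.22214894807712565], [0.5508529429816539, -0.2633016474764869]] [ 0.52719088 -0.24517074  0.06      ]
```

```bash
python3 - <<'E'
from h import *
import pickle
from scipy.optimize import least_squares
rec=pickle.load(open("rec.pkl","rb"))
G=pose("wrist",rec["gear2"][0])
pts=np.array([onz(G,(200+x*.4,140+y*.4),.047)[:2] for x,y in [(168,17),(220,237),(346,208),(388,87)]])
f=lambda q:(np.exp(1j*(q[2]+np.pi/3*np.array([4,0,1,2])))*.034+q[0]+1j*q[1]-pts[:,0]-1j*pts[:,1])
s=least_squares(lambda q:np.r_[f(q).real,f(q).imag],[.512,.1766,np.radians(-17)])
c=s.x[0]+1j*s.x[1];rol=c+.034*np.exp(1j*(s.x[2]-np.pi/3))
print("gear",s.x[:2],np.degrees(s.x[2]),"res mm",np.round(s.fun.reshape(2,-1)*1e3,1),"home",rol,"pocket",rol+.0006*1j*np.exp(1j*(s.x[2]-np.pi/3)))
Y=[np.pi,0,np.pi+.131]
grip(.06,20)
move_to([.5272,-.2452,.19],Y); servo_line([.5272,-.2452,.089],vel=.1)
o=get_obs();print(o["t"],o["position"],o["tool_rot"],o["opening"],o["contact_force"])
for w in (.036,.034,.0335,.033):
    grip(w); o=get_obs();print(w,o["t"],o["opening"],o["grip_force"],np.round(o["contact_force"],2))
    if o["grip_force"]>7.5: break
E
```

```text
gear [0.5125681  0.17622266] -16.872386382218448 res mm [[ 0.  -0.1  0.3 -0.3]
 [-0.6 -0.3 -0.1  1. ]] home (0.5202902042064874+0.1431111946194564j) pocket (0.5208745241784273+0.14324746703189634j)
10.9833 [ 0.52769912 -0.24529353  0.08959401] [-3.14108689e+00  1.12149356e-03 -3.01059089e+00] 0.059962445175538545 [ 0.63605983 -0.06144245  0.20348912]
0.036 11.3417 0.03610836078800394 0.0 [ 0.32 -0.51  0.04]
0.034 11.5583 0.033933573114416395 7.87011444568634 [-0.81 -0.23  1.95]
```

```bash
python3 - <<'E'
from h import *
import pickle
rec=pickle.load(open("rec.pkl","rb"))
o=get_obs();print(o["position"])
servo_line([.5272,-.2452,.18],vel=.1)
dwell(.3);o=get_obs();im=camera("wrist");rec["held"]=(o,im)
si,sc=camera("side"),camera("scene");rec["hs"]=(si,sc)
print(o["t"],o["position"],o["tool_rot"],o["grip_force"],o["opening"],o["contact_force"])
pickle.dump(rec,open("rec.pkl","wb"))
p=np.array(o["position"])+[0,0,.005-.084];px=proj(pose("wrist",o),p);a=proj(pose("side"),p);b=proj(pose("scene"),p);print(px,a,b)
def c(i,q,w,h): x,y=int(q[0]-w/2),int(q[1]-h/2);print(x,y);return cv2.resize(i[y:y+h,x:x+w],(400,300),interpolation=cv2.INTER_CUBIC)
cv2.imwrite("pics/m4.png",np.vstack([np.hstack([c(im,px,160,120),c(si,a,80,60)]),np.hstack([c(sc,b,80,60),cv2.resize(im,(400,300))])]))
E
```

```text
[ 0.52738843 -0.24518259  0.08920037]
12.9167 [ 0.52703236 -0.24510529  0.17961028] [ 3.14123461e+00 -6.13967479e-04 -3.01044969e+00] 7.684442549943924 0.03430658164978552 [ 0.54774148  0.40239557 -1.41706937]
[279.1863115  223.54705328] [344.22600809 252.62836512] [200.50675111 235.93753828]
199 163
304 222
160 205
```

View pics/m4.png

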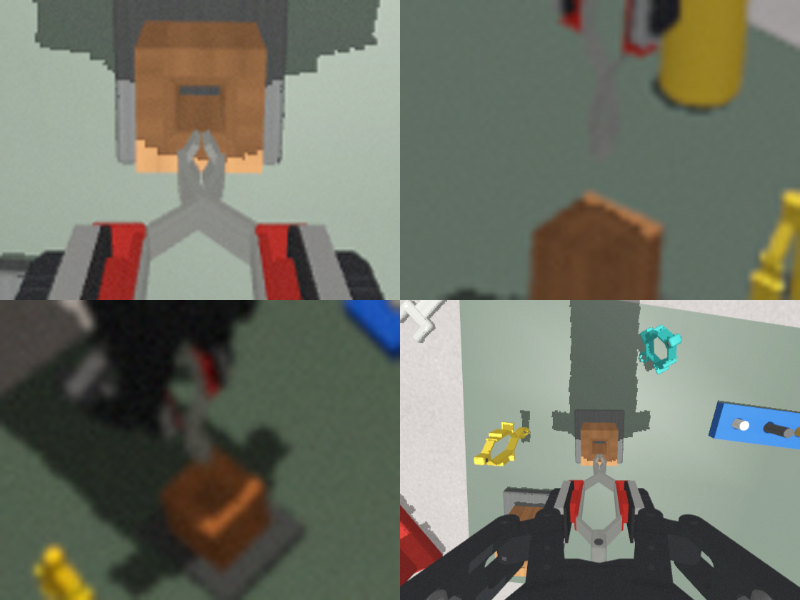

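The tweezers hang straight in the grip, tips at wrist crop (202,132), matching the predicted tip point within about 1 mm. Next I'll hover over the roller with the jaws opened and check.

```bash
python3 - <<'E'
from h import *
import pickle
rec=pickle.load(open("rec.pkl","rb"))
T=pose("wrist",rec["tray2"][0]);t=lambda x,y,z:onz(T,(210+x*.2,160+(y-300)*.2),z)
rt=t(192,495,.032);print(rt,"dowel",t(508,530,.05),"bush",t(787,482,.026))
Y=[np.pi,0,np.pi+.131]
move_to([.4834,-.0702,.150],Y)
grip(.0285,40);dwell(.2)
o=get_obs();im=camera("wrist");si=camera("side");sc=camera("scene");rec["hover"]=(o,im)
print(o["t"],o["position"],o["grip_force"],o["opening"],o["contact_force"])
P=pose("wrist",o);p=o["position"]+np.array([0,0,-.079])
print("tips",proj(P,p),"roller top",proj(P,[*rt[:2],.032]))
pickle.dump(rec,open("rec.pkl","wb"))
a=proj(pose("side"),p-[0,0,.02]);b=proj(pose("scene"),p-[0,0,.02])
def c(i,q,w,h,W,H): x,y=int(q[0]-w/2),int(q[1]-h/2);print(x,y);return cv2.resize(i[y:y+h,x:x+w],(W,H),interpolation=cv2.INTER_CUBIC)
cv2.imwrite("pics/m5.png",np.hstack([c(im,proj(P,p),80,120,400,600),np.vstack([c(si,a,80,60,400,300),c(sc,b,80,60,400,300)])]))
E
```

```text
[ 0.48335562 -0.0703559   0.032     ] dowel [ 0.48322534 -0.02861933  0.05      ] bush [0.48326572 0.01322166 0.026     ]
14.2583 [ 0.4835657  -0.07075992  0.15001158] 22.561525827040896 0.02912272793340102 [ 0.94789622  0.6620152  -0.7011803 ]
tips [279.2424964  223.45191521] roller top [279.63025054 207.24485379]
239 163
238 216
199 169
```

View pics/m5.png

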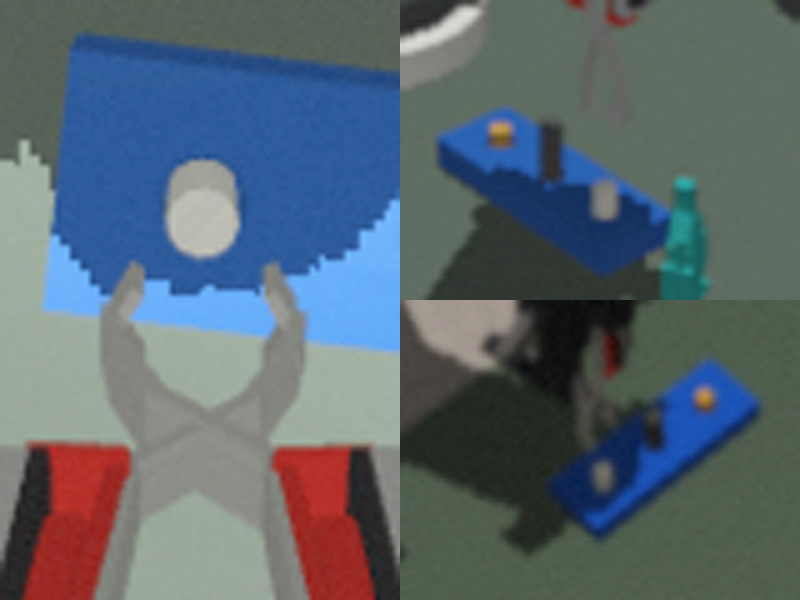

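The open jaws straddle the roller: jaw tips at crop (135,265) and (270,265), roller column 202. The foot sits about 1 mm to +x of the prediction, so I'll shift −0.8 mm in x and descend.

```bash
python3 - <<'E'
from h import *
o=get_obs()
def st(m): 
    o=get_obs();print(m,round(o["t"],2),np.round(o["position"],4),round(o["opening"],5),round(o["grip_force"],2),np.round(o["contact_force"],2));return o
servo_line([.4826,-.0700,.110],vel=.08);st("above")
servo_line([.4826,-.0700,.0990],vel=.04);st("down")
for w in (.0305,.0315,.032,.0324,.0328):
    grip(w);dwell(.15);o=st(w)
    if o["grip_force"]<8.8: break
E
```

```text
above 15.06 [ 0.4827 -0.0698  0.1101] 0.02906 22.56 [ 0.72 -0.33 -1.03]
down 15.48 [ 0.4824 -0.07    0.0988] 0.02888 22.56 [-0.58 -0.26 -1.21]
0.0305 15.85 [ 0.4827 -0.07    0.0991] 0.03053 20.26 [ 1.16 -0.26 -0.3 ]
0.0315 16.22 [ 0.4827 -0.07    0.099 ] 0.03168 17.34 [ 0.26 -0.01 -0.54]
0.032 16.58 [ 0.4826 -0.07    0.099 ] 0.03219 4.64 [ 0.43  0.01 -1.  ]
```

```bash
python3 - <<'E'
from h import *
import pickle
def st(m): 
    o=get_obs();print(m,round(o["t"],2),np.round(o["position"],4),round(o["opening"],5),round(o["grip_force"],2),np.round(o["contact_force"],2));return o
grip(.0319);dwell(.1);st("hold")
servo_line([.4826,-.0700,.150],vel=.1);dwell(.2)
o=st("lift");im=camera("wrist");si=camera("side")
P=pose("wrist",o);p=o["position"]+np.array([0,0,-.079]);a=proj(pose("side"),p-[0,0,.015]);print(proj(P,p))
def c(i,q,w,h,W,H): x,y=int(q[0]-w/2),int(q[1]-h/2);print(x,y);return cv2.resize(i[y:y+h,x:x+w],(W,H),interpolation=cv2.INTER_CUBIC)
cv2.imwrite("pics/m6.png",np.hstack([c(im,proj(P,p),80,120,400,600),c(si,a,80,120,400,600)]))
E
```

```text
hold 16.9 [ 0.4826 -0.07    0.099 ] 0.03237 5.12 [-0.19  0.13 -1.4 ]
lift 17.76 [ 0.4822 -0.07    0.1494] 0.03197 5.13 [ 0.05  0.41 -1.6 ]
[279.20589509 223.6249624 ]
239 163
238 185
```

View pics/m6.png

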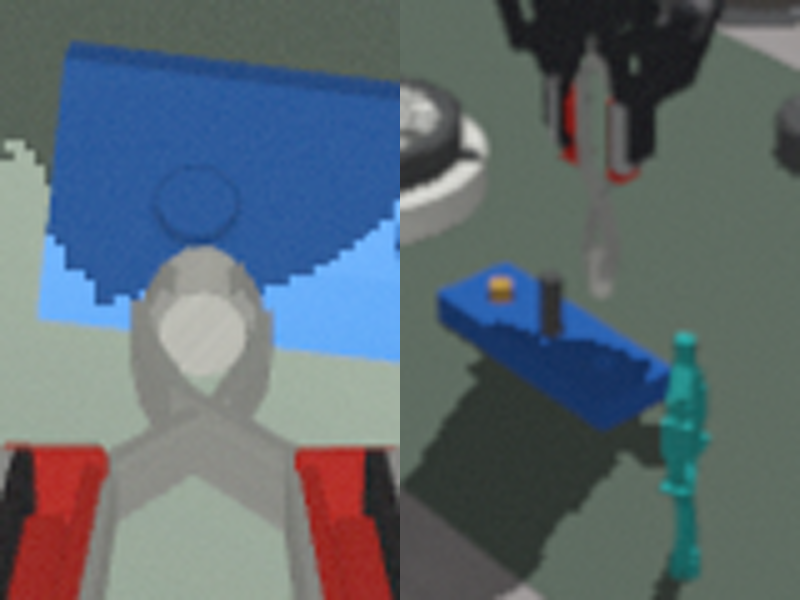

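The roller is gripped upright between the jaws, top at crop (202,333), and its tray hole is empty. Next I'll use the camera-relative offset and start it in the pocket.

```bash
python3 - <<'E'
from h import *
def st(m): 
    o=get_obs();print(m,round(o["t"],2),np.round(o["position"],4),round(o["opening"],5),round(o["grip_force"],2),np.round(o["contact_force"],2));return o
Y=[np.pi,0,np.pi+.131]
o=get_obs();off=onz(pose("wrist",o),(279.4,229.6),o["position"][2]-.067)-o["position"];print("roller-TCP",off)
tgt=np.array([.5205,.1434])-off[:2]
print(tgt)
move_to([*tgt,.160],Y);dwell(.2);o=st("hover")
e=tgt-o["position"][:2];tgt=tgt+e
servo_line([*tgt,.139],vel=.06);dwell(.2);o=st("near");f0=o["contact_force"]
for z in (.1365,.1345,.1325,.1305,.1285):
    servo_line([*tgt,z],vel=.03);dwell(.1);o=st(z)
    if np.linalg.norm((o["contact_force"]-f0))>3.5: break
E
```

```text
roller-TCP [-4.84234920e-05  8.48753726e-05 -6.70000000e-02]
[0.52054842 0.14331512]
hover 18.93 [0.5207 0.1407 0.1598] 0.03158 5.13 [ 0.47 -0.39 -2.28]
near 19.63 [0.5206 0.146  0.1392] 0.03182 5.13 [-0.01 -0.21 -1.92]
0.1365 19.98 [0.5204 0.1459 0.1365] 0.03203 5.13 [-0.03  0.28 -1.24]
0.1345 20.33 [0.5205 0.1457 0.1345] 0.03231 5.01 [ 0.34 -0.09 -0.08]
0.1325 20.68 [0.5206 0.1458 0.1326] 0.03212 4.85 [ 0.02 -1.73  1.77]
```

I read the hover pose before it had settled, so that correction overshot in y by 2.6 mm. Backing up and redoing it.

```bash
python3 - <<'E'
from h import *
def st(m): 
    o=get_obs();print(m,round(o["t"],2),np.round(o["position"],4),round(o["opening"],5),round(o["grip_force"],2),np.round(o["contact_force"],2));return o
servo_line([.5205,.1459,.140],vel=.05);tgt=[.5205,.1433]
servo_line([*tgt,.140],vel=.03);dwell(.4);o=st("near")
P=pose("wrist",o);im=camera("wrist")
g=cv2.cvtColor(im[205:255,255:305],cv2.COLOR_BGR2GRAY)
cv2.imwrite("pics/m7.png",cv2.resize(im[163:283,199:359],(800,600),interpolation=cv2.INTER_CUBIC))
print("pocket px",proj(P,[.5207,.1434,.047]),"gear c",proj(P,[.51245,.1764,.047]))
E
```

```text
near 21.63 [0.5205 0.1433 0.14  ] 0.03219 4.78 [-0.44  0.43 -0.32]
pocket px [279.21345979 217.489069  ] gear c [325.51004642 212.43321441]
```

View pics/m7.png

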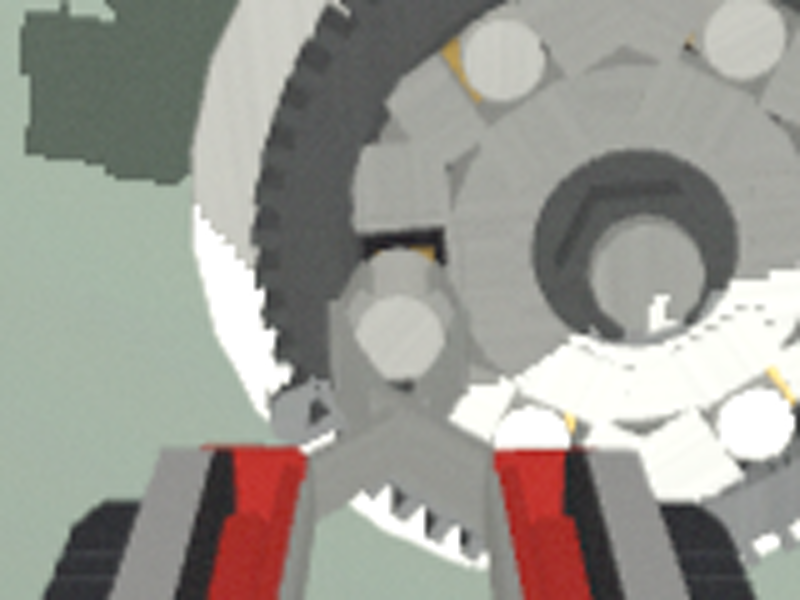

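The roller top is at crop (401,335), and the pocket's visible edge runs from column 362 to 445 (centre 403), so y is aligned. I'll recheck x from the neighbouring rollers and insert.

```bash
python3 - <<'E'
from h import *
from scipy.optimize import least_squares
def st(m): 
    o=get_obs();print(m,round(o["t"],2),np.round(o["position"],4),round(o["opening"],5),round(o["grip_force"],2),np.round(o["contact_force"],2));return o
o=get_obs();P=pose("wrist",o)
pts=np.array([onz(P,(199+x*.2,163+y*.2),.047)[:2] for x,y in [(503,60),(745,38),(757,425)]])
f=lambda q:(np.exp(1j*(q[2]+np.pi/3*np.array([4,3,1])))*.034+q[0]+1j*q[1]-pts[:,0]-1j*pts[:,1])
s=least_squares(lambda q:np.r_[f(q).real,f(q).imag],[.512,.1766,np.radians(-17)])
h=s.x[0]+1j*s.x[1]+.034*np.exp(1j*(s.x[2]-np.pi/3));print(s.x,abs(f(s.x))*1e3,"home",h)
zt=o["position"][2]-.067
r=onz(P,(199+401*.2,163+335*.2),zt);print("roller now",r)
tgt=np.array([.5204,.1434])+.5*(np.array([h.real+.0003,h.imag])-[.5204,.1434])-(r[:2]-o["position"][:2]);print(tgt)
servo_line([*tgt,.139],vel=.03);dwell(.3);f0=st("near")["contact_force"]
for z in (.1365,.1345,.1325,.1305,.129):
    servo_line([*tgt,z],vel=.03);dwell(.1);o=st(z)
    if np.linalg.norm((o["contact_force"]-f0))>3.8: break
E
```

```text
[ 0.51270282  0.17672153 -0.30014378] [0.14257595 0.09200452 0.22998271] home (0.5202372204935904+0.14356685198058217j)
roller now [0.52083003 0.14333244 0.07298712]
[0.52015596 0.1434941 ]
near 22.23 [0.5202 0.1435 0.139 ] 0.03182 4.78 [-0.38  0.97 -1.24]
0.1365 22.58 [0.5201 0.1435 0.1364] 0.03208 4.77 [-0.38 -0.55 -0.56]
0.1345 22.93 [0.5201 0.1435 0.1345] 0.03205 4.77 [ 0.32 -0.65 -0.43]
0.1325 23.28 [0.5201 0.1435 0.1325] 0.03196 4.77 [-0.31 -0.06 -1.47]
0.1305 23.63 [0.5202 0.1435 0.1305] 0.03228 4.77 [-0.66 -0.27 -1.84]
0.129 23.98 [0.5202 0.1435 0.129 ] 0.03181 4.77 [-0.29 -0.41 -1.21]
```

```bash
python3 - <<'E'
from h import *
def st(m): 
    o=get_obs();print(m,round(o["t"],2),np.round(o["position"],4),round(o["opening"],5),round(o["grip_force"],2),np.round(o["contact_force"],2));return o
tgt=np.array([.5202,.1435])
servo_line([*tgt,.1278],vel=.03);dwell(.1);st("in")
grip(.0300,40);dwell(.2);st("open");grip(.0290,40);dwell(.2);st("open2")
servo_line([*tgt,.160],vel=.06);dwell(.3);st("up")
grip(.034,20);dwell(.2);o=st("shut")
P=pose("wrist",o);im=camera("wrist");si=camera("side");cv2.imwrite("pics/w8.png",im)
a=proj(pose("side"),[.52,.143,.06]);x,y=int(a[0]-40),int(a[1]-45);print(x,y)
cv2.imwrite("pics/m8.png",np.hstack([cv2.resize(im[163:283,219:339],(400,400),interpolation=cv2.INTER_CUBIC),cv2.resize(si[y:y+80,x:x+80],(400,400),interpolation=cv2.INTER_CUBIC)]))
print("rtop px",(proj(P,[.5202,.1435,.060])-[219,163])*3.333,"tips",(proj(P,o["position"]-[0,0,.079])-[219,163])*3.333)
E
```

```text
in 24.33 [0.5202 0.1435 0.1278] 0.03181 4.77 [ 0.02  0.22 -0.18]
open 24.75 [0.5202 0.1435 0.1278] 0.03021 20.78 [ 0.56  1.32 -0.66]
open2 25.17 [0.5202 0.1435 0.1278] 0.02912 22.06 [-0.21  1.34 -0.18]
up 26.15 [0.52   0.1435 0.1597] 0.02898 22.06 [ 1.13  0.12 -0.4 ]
shut 26.57 [0.5202 0.1435 0.16  ] 0.03413 9.84 [-0.95 -0.4  -0.69]
199 162
rtop px [200.46192705 170.80880023] tips [200.7436286  201.58541785]
```

View pics/m8.png

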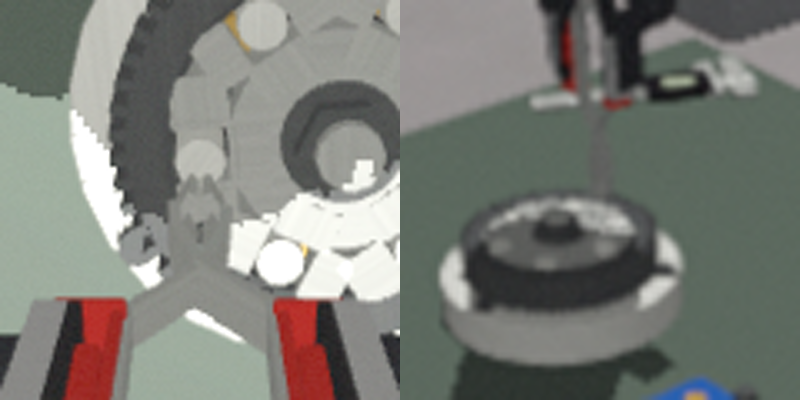

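The roller stands upright in the pocket at crop (201,160), clear of the shut tips at (200,185). Now I'll press it home under force control, in small steps.

```bash
cat > press.py <<'E'
from h import *
def fz(n=4):
    v=[]
    for _ in range(n): dwell(.02);v.append(get_obs()["contact_force"][2])
    return np.mean(v)
def st(m,f=None): 
    o=get_obs();print(m,round(o["t"],2),np.round(o["position"],4),round(o["opening"],5),round(o["grip_force"],2),np.round(o["contact_force"],2),f);return o
E
python3 - <<'E'
from press import *
x,y=.5199,.1435
servo_line([x,y,.148],vel=.06);dwell(.3);f0=fz(10);st("start",f0)
z=.148
while z>.1235 and get_obs()["t"]<45:
    z-=.001;servo_line([x,y,z],vel=.03);f=fz()-f0
    print(round(z,4),round(get_obs()["position"][2],4),round(f,1),end=" | ")
    if f>12: break
st("end",f)
E
```

```text
start 27.49 [0.52   0.1435 0.1481] 0.03404 9.84 [-1.18  0.15 -0.81] -0.4488498059805748
0.147 0.1469 -0.3 | 0.146 0.146 -0.0 | 0.145 0.145 -0.3 | 0.144 0.144 -0.3 | 0.143 0.143 -0.1 | 0.142 0.142 -0.0 | 0.141 0.141 -0.1 | 0.14 0.14 -0.2 | 0.139 0.139 -0.3 | 0.138 0.138 -0.2 | 0.137 0.137 -0.6 | 0.136 0.136 -0.1 | 0.135 0.135 -0.2 | 0.134 0.134 -0.2 | 0.133 0.133 -0.5 | 0.132 0.1321 1.7 | 0.131 0.131 2.2 | 0.13 0.13 3.5 | 0.129 0.1292 5.5 | 0.128 0.1276 0.7 | 0.127 0.1268 0.3 | 0.126 0.1261 2.8 | 0.125 0.1258 8.0 | 0.124 0.1254 11.6 | 0.123 0.1248 14.3 | end 35.41 [0.5219 0.1446 0.1248] 0.03397 10.58 [-0.32 -0.9  13.72] 14.343823041827672
```

The signature fits: contact at about 6 mm proud, a 5.5 N peak as the plunger yielded, then a firm stop with the tips at face level. The arm yields sideways under load, so I'll back off, recentre with compensation, and push steadily to 18 N.

```bash
python3 - <<'E'
from press import *
t=np.array([.5202,.1435]);c=t.copy()
servo_line([*t,.1295],vel=.05);dwell(.3);f0=fz(8);st("off",f0)
z=.1262
for k in range(16):
    servo_line([*c,z],vel=.03);f=fz(4)-f0;o=get_obs();p=o["position"]
    print(round(z,4),np.round(p,4),round(f,1),end=" | ")
    c=c+np.clip(.7*(t-p[:2]),-.0006,.0006)
    if f>17.2: break
    z-=min(.001,max(.0003,(18-f)*.0002))
for k in range(5):
    dwell(.2);print("hold",round(fz(4)-f0,1),round(get_obs()["contact_force"][2],1))
st("held")
servo_line([*t,.135],vel=.04);dwell(.2);st("off",fz()-f0)
E
```

```text
off 36.12 [0.5201 0.1435 0.1293] 0.03425 9.93 [-0.34  0.1  -0.95] -0.6342147552371526
0.1262 [0.5201 0.1435 0.1261] -0.4 | 0.1252 [0.5204 0.1436 0.1253] 1.1 | 0.1242 [0.5209 0.1437 0.125 ] 7.4 | 0.1232 [0.5211 0.144  0.1247] 11.6 | 0.1222 [0.5212 0.1441 0.1243] 15.2 | 0.1216 [0.521 0.144 0.124] 17.0 | 0.1213 [0.5207 0.1438 0.124 ] 18.1 | hold 18.0 17.6
hold 17.4 16.8
hold 17.8 17.4
hold 18.1 16.7
hold 17.7 16.8
held 39.68 [0.5207 0.1438 0.1239] 0.03418 10.94 [ 0.99  0.74 16.76] None
off 40.45 [0.52   0.1434 0.1347] 0.03392 10.13 [-0.53 -0.14 -1.61] 0.025394592353997103
```

```bash
python3 - <<'E'
from press import *
servo_line([.5202,.1435,.150],vel=.08);servo_line([.556,.158,.175],vel=.12);dwell(.35)
o=st("look");P=pose("wrist",o);im=camera("wrist");cv2.imwrite("pics/w9.png",im)
c=np.array([.51255,.1766]);a0=np.radians(-17.05)
cand=[]
for k in (5,4,3,2,1,0):
    q=c+.034*np.array([np.cos(a0+k*np.pi/3),np.sin(a0+k*np.pi/3)]);u=proj(P,[*q,.047])
    x,y=np.round(u).astype(int);g=cv2.cvtColor(im[y-16:y+17,x-16:x+17],cv2.COLOR_BGR2GRAY)
    G=cv2.resize(g,None,fx=6,fy=6,interpolation=cv2.INTER_CUBIC)
    h=cv2.HoughCircles(cv2.GaussianBlur(G,(0,0),3),cv2.HOUGH_GRADIENT,1,200,param1=80,param2=10,minRadius=30,maxRadius=56)
    r=None if h is None else np.round([(h[0,0,0]+.5)/6-.5+x-16-u[0],(h[0,0,1]+.5)/6-.5+y-16-u[1],h[0,0,2]/6],2)
    print(k,np.round(u,1),"dx,dy,r",r,"mid gray",g[14:19,14:19].mean())
E
```

```text
look 41.67 [0.5556 0.1578 0.1748] 0.03413 10.13 [ 0.14 -0.79 -0.94] None
5 [267.3 160. ] dx,dy,r [ 0.58 -0.37  8.23] mid gray 190.2
4 [285.  120.1] dx,dy,r [ 0.13 -0.94  7.35] mid gray 193.12
3 [328.8 115.8] dx,dy,r [ 0.17 -0.43  7.4 ] mid gray 253.28
2 [351.9 151.9] dx,dy,r [-1.76 -0.09  8.5 ] mid gray 247.16
1 [332.3 189.7] dx,dy,r [-1.18 -1.36  8.05] mid gray 189.0
0 [291.4 193.5] dx,dy,r [-1.53  0.67  5.67] mid gray 188.88
```

The seated roller lines up with its flush neighbours, with an offset under 0.7 px. Now I'll return the tweezers.

```bash
python3 - <<'E'
from press import *
Y=[np.pi,0,np.pi+.131]
t=[.5274,-.2452]
move_to([*t,.185],Y);dwell(.4);f0=fz(6);st("above",f0)
ok=True
for z,v in ((.15,.1),(.135,.05),(.12,.05),(.105,.06),(.093,.06)):
    servo_line([*t,z],vel=v);f=get_obs()["contact_force"];print(z,np.round(f,1))
    if abs(f[2]-f0)>6: ok=False;break
if ok:
    z=.093
    while z>.0865:
        z-=.0008;servo_line([*t,z],vel=.03);f=fz(3)-f0
        if f>1.5: break
    st("floor",f)
E
```

```text
above 43.72 [ 0.5274 -0.2451  0.185 ] 0.03418 10.13 [ 0.64  0.17 -0.55] -0.815124955233924
0.15 [ 0.8  0.8 -0.4]
0.135 [ 0.2 -0.  -1.6]
0.12 [ 0.5  0.4 -0.4]
0.105 [ 0.9  0.6 -1.3]
0.093 [ 0.1  0.3 -0.5]
floor 48.27 [ 0.5279 -0.2451  0.0872] 0.03439 10.29 [-0.19  0.08  6.23] 6.435335199502864
```

```bash
python3 - <<'E'
from press import *
servo_line([.5274,-.2452,.0879],vel=.02)
grip(.038);dwell(.2);st("rel");grip(.06);dwell(.2)
servo_line([.5274,-.2452,.20],vel=.1);servo_line([.5574,-.2442,.2159],vel=.1);dwell(.4);o=st("clear")
P=pose("wrist",o);im=camera("wrist");cv2.imwrite("pics/w10.png",im)
import pickle;a=pickle.load(open("rec.pkl","rb"))["stand2"]
def reds(P,im):
    h=cv2.cvtColor(im,cv2.COLOR_BGR2HSV);m=(((h[...,0]<6)|(h[...,0]>174))&(h[...,1]>170)&(h[...,2]>60)).astype(np.uint8)
    n,l,s,c=cv2.connectedComponentsWithStats(m)
    for i in range(1,n):
        if s[i,4]>40 and 200<c[i][0]<350: print(s[i,4],np.round(onz(P,c[i],.094),4))
print("before");reds(pose("wrist",a[0]),a[1]);print("after");reds(P,im)
E
```

```text
rel 48.93 [ 0.5273 -0.2452  0.0878] 0.03783 0.0 [ 1.3  -0.02  0.15] None
clear 51.64 [ 0.5571 -0.2443  0.2158] 0.05976 0.0 [ 0.05 -0.3   0.06] None
before
197 [ 0.5234 -0.2298  0.094 ]
170 [ 0.5268 -0.2613  0.094 ]
after
190 [ 0.5265 -0.2626  0.094 ]
177 [ 0.5224 -0.231   0.094 ]
```

The tweezers stand upright again, within about 1 mm of where they started. Handing in.

```bash
python3 -c "
from station import *
print(finish_job(),get_obs()['t'])"
```

```text
the job is handed in; nothing more can be done
the job is handed in; nothing more can be done
```

The job is handed in at about 52 s: the roller is in its pocket and reads flush (checked by force and pixel fit, not by eye), it was held at about 18 N for 1 s, and the tweezers are back upright in their stand; the only slip was one light touch of the roller beside the pocket on the first try.

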